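# Hold a square in the corner of a stretcher frame

### The arm

A 6-joint arm with a two-finger parallel gripper is mounted at the origin on the work surface. World frame = base frame: x ahead of the robot, y to its left, z up, the work surface at z = 0. Lengths are in m, angles in rad, forces in N, time in s.
With the tool pointing down it reaches from about 0.375 to 0.925 m from the base axis. Payload 5.7 kg.
Tool frame: the origin (TCP) lies midway between the tips of the shut fingers; the grasp point (between the pads) lies 19 mm behind it; z points along the fingers, x is the direction in which the jaws open and shut, and the axes are right-handed (so a half turn about z gives the same grasp; the last joint's range is limited). The gripper opens to 88 mm and grips with 3 to 60 N. Pads are 20 mm wide; open, the fingers measure 115 mm over their backs; the gripper's body (75 mm by 178 mm) begins 61 mm behind the grasp point.
Start: joints at [1.061, 0.359, 1.51, -0, 1.272, -0.115], TCP at [0.231, 0.554, 0.223] pointing down, gripper open.
Joint ranges: [-2.97, 2.97], [-1.01, 2.36], [0.21, 2.38], [-0.96, 4.11], [0.2, 2.71], [-2.98, 2.98]. Speed limits (rad/s): [2.39, 2.39, 3.14, 3.14, 3.14, 3.14].

### API

Orientations are given as a unit quaternion [x, y, z, w].
In Python, from bench import move_ptp, servo_line, goto_joints, move_gripper, sleep, inverse_kinematics, capture, PlanningError, close_job, spot_in, silhouettes, current_clock, current_joint_pos, current_qvel, current_joint_torque, current_position, current_orientation, current_force, current_torque, current_finger_gap gives the robot as it stands. Calls block until the motion is done:
- move_ptp(position, orientation): joint-space move of the TCP to a pose.
- servo_line(position, orientation=None, rate=0.15, contact_N=None): straight line of the TCP; orientation=None keeps the orientation; rate is the mean speed in m/s. With contact_N (N) it stops when the force on the tool has changed by that much, and returns True; else False.
- goto_joints(angles): joint-space move.
- move_gripper(opening): finger opening in m; the grip force is fixed at half the most; returns when the fingers have stopped.
- sleep(seconds).
- inverse_kinematics(position, orientation): joint angles nearest the present ones, or None.
- capture(name): name is "scene" or "top" or "wrist"; returns a dict with "image" (400x640x3 uint8, blue, green, red), "range_z" (400x640 float32, m along the optical axis (not along the pixel's ray), 0 where there is no reading), "intrinsics" (3x3 intrinsics, pixels), "k1" (the pictures are not rectified: a ray, as slopes to the right and down, at radius r is drawn at 1 + k1 r^2 times it, then the intrinsics apply), "R" (3x3) and "t" (3): a world point X has camera coordinates R X + t. Camera axes: x right, y down, z forward; pixel columns grow to the right and rows downward; lengths in m; the calibration is good to about 2 mm. A picture is of the moment at which its call begins.
A pose or a line that the arm cannot do raises PlanningError and nothing moves.
- close_job(): hands the job in, once; it reports no verdict.
Trained networks look in the newest picture that a camera, given by its name, has taken for a name from the list of things; names that differ only in an ending like _2 or _b are one class to them, and where a whole thing is asked for, a point or a joint stands for the part that bears it (a point fixed in the world has none). Each returns a list of dicts, best first, with "conf" (0 to 1); they miss things now and then, are a little off and sometimes report something else, mostly with a low value. They report only what shows in the picture. A call takes as long as a camera call. They do not tell look-alikes from the thing itself.
- spot_in(camera, query): "xy" ([column, row] in pixels, amid what is visible of it).
- silhouettes(camera, query): "region" (400x640 bool, what is visible of it) and "xy" ([column, row] in pixels, amid what is visible of it).
Readings, each from a call of its own:
- current_clock(): time.
- current_joint_pos(): joint angles.
- current_qvel(): joint speeds.
- current_joint_torque(): joint torques, N m.
- current_position(): TCP position.
- current_orientation(): TCP orientation.
- current_force(): force on the tool from outside, world axes, zero at the start.
- current_torque(): the same for the moment, N m.
- current_finger_gap(): finger opening in m.
Only numpy, scipy, OpenCV 4.12 (cv2) and the standard library are available. Lean on these libraries where they do the work, as an engineer would, in place of code of your own. Each camera call takes 0.05 s, during which the arm holds its last target.

### The job

A small tin of primer is standing in the inside corner of the half-built canvas frame: stand it upright in the shallow tray. Then take the braced square by its wooden grip, lay it flat on the table in the cleared corner and press it home until both outer edges lie flush against the two rails, and finish while still gripping it and pushing it against both rails (do not let go). Leave the tub, the paint roller and the glue bottle where they are.

Things in the scene. Friction and masses are not known exactly. Their poses are not given: they have to be found in the camera images.
- frame: Corner of a half-built canvas stretcher frame, screwed down so it cannot move: two pale wooden rails, 45 mm wide and 22 mm high, meeting at a right angle, a small steel plate on the joint. Origin: the inside corner at table level. The rails' inside faces are the planes x = 0 (rail A) and y = 0 (rail B); the free space inside the corner is at negative x and negative y; z up.
- rail_a: Rail A of the frame; axes and origin as the frame's (inside corner at table level). Its inside face, 22 mm high, is its plane x = 0 from y = 0 to y = -180 mm; the wood is on the +x side.
- rail_b: Rail B of the frame; axes and origin as the frame's (inside corner at table level). Its inside face, 22 mm high, is its plane y = 0 from x = 0 to x = -200 mm; the wood is on the +y side.
- tin_center (a point): Centre of the small closed steel tin with a paper label, 56 mm in diameter and 85 mm high, about 0.25 kg, upright on the table in the inside corner; the point is half-way up (42.5 mm above its underside), z is its axis.
- tray: Shallow grey plastic tray fixed to the table, 170 mm (x) by 140 mm (y), walls 4 mm thick and 18 mm high, floor 4 mm thick; origin at the centre of its underside, at table level. It may be on the left or on the right of the frame.
- square_grip (a point): Centre of the square's upright wooden grip: a block 64 mm long, 24 mm thick, 44 mm high on top of the legs (12 to 56 mm above the underside), its length along the diagonal x = y, so it is gripped across that, along (1, -1). The point is 40 mm in -x and 40 mm in -y from the heel and 34 mm above the underside. Axes: those of the square (see square_heel).
- square_heel (a point): Heel (outside corner), on the underside, of the loose square: an L of aluminium bar 12 mm thick lying flat on the table, legs 120 mm long, 26 mm wide, with a diagonal brace, about 0.35 kg. From the heel one leg runs along -x, the other along -y; z up. When seated, heel and axes agree with the frame's origin and axes. It may be on the left or right of the frame.
- square_end_a (a point): End of the outer edge of the leg that is to lie along rail A: 120 mm from the heel along the square's -y, on its underside. Axes as square_grip.
- square_end_b (a point): End of the outer edge of the leg that is to lie along rail B: 120 mm from the heel along the square's -x, on its underside. Axes as square_grip.
- tub: Bystander: white plastic paint tub, 150 mm across and 100 mm high, beyond the frame; origin at the centre of its underside.
- roller: Bystander: paint roller lying on the table beyond the frame, grey sleeve 120 mm long and 44 mm in diameter, wire frame and wooden handle, about 220 mm long in all; origin on the table under the middle of the sleeve, the handle towards its -x.
- glue: Bystander: white glue bottle, 60 mm in diameter and 150 mm high; origin at the centre of its underside.
Things that resemble listed ones, but are neither listed nor needed, are in the scene too. Leave any blue look-alike of the part that bears square_grip alone. There is more than one size of the part that bears tin_center; the job needs the smaller.

How it is judged:
On the way, in this order (a step that is already met when the one before it is completed fails the run):
1. the tin stands upright in the tray, let go (x of tin_center in the frame of tray between -0.06 and 0.06 m and y of tin_center in the frame of tray between -0.045 and 0.045 m and z of tin_center in the frame of tray between 0.035 and 0.055 m and angle between tin_center's own z axis and vertical below 0.1 rad and contact force between the fingers and tin below 0.1 N and linear speed of tin below 0.02 m/s), for 0.2 s.
2. the square is flat in the corner with both outer edges pressed on the rails (x of square_heel in the frame of frame between -0.003 and 0.003 m and y of square_heel in the frame of frame between -0.003 and 0.003 m and x of square_end_a in the frame of frame between -0.003 and 0.003 m and y of square_end_b in the frame of frame between -0.003 and 0.003 m and angle between square_grip's own z axis and vertical below 0.035 rad and height (world z) of square_heel below 0.004 m and contact force between square and rail_a above 1 N and contact force between square and rail_b above 1 N and contact force between the fingers and square above 3 N and linear speed of square below 0.02 m/s), for 0.2 s.
At the end, for the whole second after the job is handed in: The tin stands let go, upright (0.1 rad), in the tray. The square is flat on the table (4 mm, 2 degrees), heel and leg ends within 3 mm of the corner and rail faces, over 1 N on each rail, gripped by the fingers (over 3 N). All stays so for the last second (all of step 1 and all of step 2); the arm keeps its last pose, push and grip.
It fails at once if the tub moved more than 20 mm (distance of tub from where it was at the start of the episode above 0.02 m).
It fails at once if the roller moved more than 20 mm (distance of roller from where it was at the start of the episode above 0.02 m).
It fails at once if the glue bottle moved more than 20 mm (distance of glue from where it was at the start of the episode above 0.02 m).
It also fails if it takes over 67 s, if anything falls off the work surface, if the arm or the gripper's body presses on something with over 40 N, if the wrist force passes 120 N, or if a joint passes its speed limit or range.

## Working session

There is one attempt and no reset: what is moved stays moved. The work goes in short steps, each a Python script; the robot and the scene stay as the last script left them, time stands still between calls to the robot, and variables do not carry over. Pictures are saved under pics/ and viewed, and the job is handed in when it is done.

```bash
ls; mkdir -p pics; python3 - <<'E'
from bench import *
import cv2
for n in ("scene","top","wrist"):
    c=capture(n); cv2.imwrite(f"pics/{n}0.png",c["image"])
    print(n,c["intrinsics"].tolist() if hasattr(c["intrinsics"],'tolist') else c["intrinsics"],c["k1"],c["R"],c["t"])
    import numpy as np
    np.savez(f"{n}0.npz",**{k:c[k] for k in c})
    for q in ["tin_center","square_grip","square_heel","tray","frame","square_end_a","square_end_b"]:
        print(n,q,[(np.round(d["xy"],1).tolist(),round(d["conf"],2)) for d in spot_in(n,q)])
print(current_clock())
E
```

```text
pics
scene [[403.895456194615, 0.0, 318.86053665712325], [0.0, 403.895456194615, 195.07016286099227], [0.0, 0.0, 1.0]] -0.06530580358018342 [[-0.51995301  0.85413864 -0.00980098]
 [ 0.59573418  0.35437981 -0.72077441]
 [-0.612168   -0.3806076  -0.69310042]] [ 0.30385074 -0.2863091   1.62840952]
scene tin_center [([314.3, 201.8], 0.91), ([321.7, 155.6], 0.89)]
scene square_grip [([439.4, 236.2], 0.89), ([426.3, 184.3], 0.64)]
scene square_heel [([435.1, 231.8], 0.87), ([424.8, 185.7], 0.59)]
scene tray [([257.1, 157.4], 0.65)]
scene frame [([323.3, 220.3], 0.86)]
scene square_end_a [([421.4, 189.3], 0.85), ([437.0, 234.4], 0.7)]
scene square_end_b [([421.4, 189.3], 0.85), ([437.0, 234.4], 0.7)]
top [[430.73860082094967, 0.0, 320.57711513988016], [0.0, 430.73860082094967, 201.14979616786673], [0.0, 0.0, 1.0]] 0.03704601132065422 [[-0.01846116 -0.999826   -0.00267398]
 [-0.98035217  0.01862678 -0.19637377]
 [ 0.19638941 -0.00100384 -0.98052547]] [0.00182363 0.55615162 1.06694873]
top tin_center [([362.9, 263.2], 0.81), ([326.3, 196.9], 0.59), ([442.3, 241.3], 0.21)]
top square_grip [([1
[... 356 characters left out ...]
 ([183.6, 231.7], 0.62), ([303.5, 221.4], 0.27)]
wrist [[344.50588361309417, 0.0, 318.7410564398544], [0.0, 344.50588361309417, 203.86196343309678], [0.0, 0.0, 1.0]] -0.06250042054809062 [[ 3.84932269e-01  9.22944551e-01  7.10029091e-04]
 [ 8.90441367e-01 -3.71578319e-01  2.62761726e-01]
 [ 2.42778335e-01 -1.00513228e-01 -9.64860493e-01]] [-0.60096276 -0.03095848  0.38830182]
wrist tin_center []
wrist square_grip [([151.3, 288.8], 0.94), ([271.9, 374.9], 0.74)]
wrist square_heel [([151.4, 283.9], 0.8), ([270.8, 377.0], 0.55)]
wrist tray []
wrist frame []
wrist square_end_a [([268.5, 378.5], 0.94), ([149.6, 286.8], 0.57)]
wrist square_end_b [([268.5, 378.5], 0.94), ([149.6, 286.8], 0.57)]
1.2
```

View pics/top0.png

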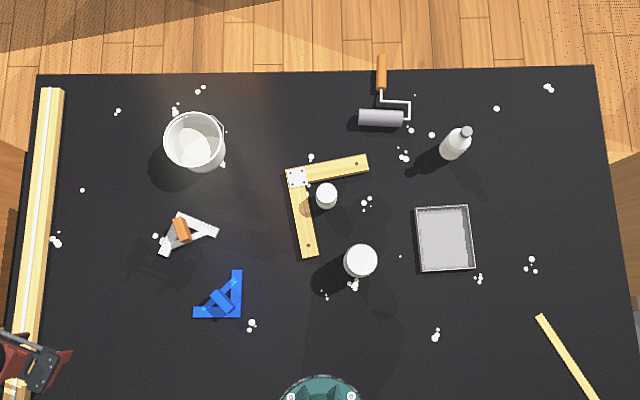

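View pics/scene0.png

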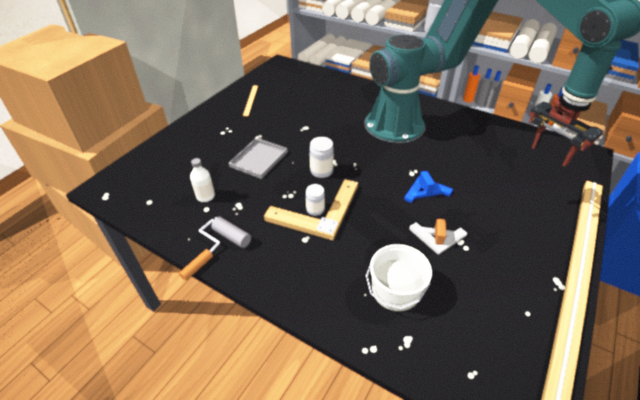

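View pics/wrist0.png

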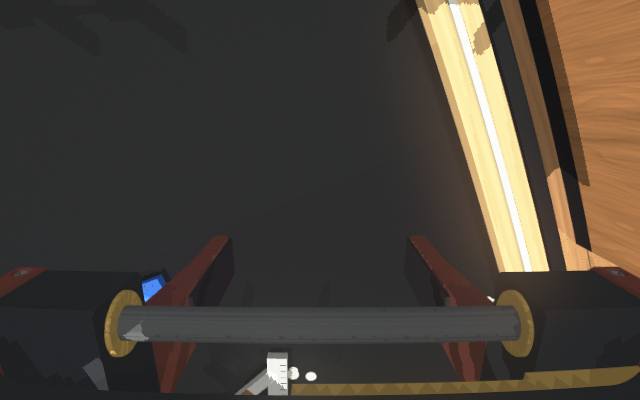

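The pictures show the frame corner in the top view at (303,187), with the small tin at (326,196) and the big tin at (360,262). The tray is at (445,240), the true square at (185,232) and the blue look-alike at (222,298). Next I'll write the geometry helpers and look from above with the wrist camera.

```bash
cat > h.py <<'E'
import numpy as np, cv2
from bench import *
from scipy.spatial.transform import Rotation as Rn
def cap(n,save=None):
    c=capture(n)
    if save: cv2.imwrite(f"pics/{save}.png",c["image"]); np.savez(f"{save}.npz",**c)
    return c
def rays(c,uv):
    K=np.asarray(c["intrinsics"],float); uv=np.asarray(uv,float).reshape(-1,1,2)
    p=cv2.undistortPoints(uv,K,np.array([float(c["k1"]),0,0,0,0])).reshape(-1,2)
    return np.c_[p,np.ones(len(p))]
def cloud(c):
    v,u=np.mgrid[0:400,0:640]
    r=rays(c,np.c_[u.ravel(),v.ravel()].astype(float))
    X=(r*np.asarray(c["range_z"]).reshape(-1,1)-c["t"])@c["R"]
    X[np.asarray(c["range_z"]).ravel()==0]=np.nan
    return X.reshape(400,640,3)
def onplane(c,uv,z):
    r=rays(c,uv)@np.asarray(c["R"]); o=-np.asarray(c["R"]).T@np.asarray(c["t"])
    s=(z-o[2])/r[:,2]; return o+r*s[:,None]
def proj(c,X):
    X=np.asarray(X,float).reshape(-1,3)
    p,_=cv2.projectPoints(X,cv2.Rodrigues(np.asarray(c["R"]))[0],np.asarray(c["t"],float),np.asarray(c["intrinsics"],float),np.array([float(c["k1"]),0,0,0,0]))
    return p.reshape(-1,2)
def down(yaw):  # tool z down, tool x (jaw axis) at world yaw
    x=np.array([np.cos(yaw),np.sin(yaw),0]); z=np.array([0,0,-1.]); y=np.cross(z,x)
    return Rn.from_matrix(np.c_[x,y,z]).as_quat()
E
python3 - <<'E'
from h import *
for n in ("top","scene"):
    c=dict(np.load(n+"0.npz")); X=cloud(c)
    px={"top":{"tin":(326,196),"big":(360,262),"tray":(445,240),"grip":(181,230),"table":(400,320),"corner":(303,187),"heel":(180,213),"e1":(217,232),"e2":(165,252)},
     "scene":{"tin":(315,190),"big":(321,146),"tray":(257,157),"grip":(440,232),"table":(150,150)}}[n]
    for k,(u,v) in px.items(): print(n,k,X[v,u].round(4))
im=cv2.imread("pics/top0.png")
a=cv2.resize(im[195:265,140:240],None,fx=5,fy=5,interpolation=cv2.INTER_CUBIC); cv2.imwrite("pics/a.png",a)
print(current_position(),current_orientation(), Rn.from_quat(current_orientation()).as_matrix())
for y in np.arange(-3.1,3.2,.4): print(round(y,2),inverse_kinematics([.55,.25,.35],down(y)) is not None,end=' ')
E
```

```text
top tin [ 0.5636 -0.0226  0.0828]
top big [ 0.3937 -0.0999  0.1172]
top tray [ 0.4546 -0.3391  0.0019]
top grip [0.4875 0.3504 0.0552]
top table [ 0.2505 -0.2076  0.0015]
top corner [0.6029 0.0382 0.0209]
top heel [0.5393 0.369  0.0128]
top e1 [0.4863 0.2691 0.0111]
top e2 [0.4359 0.4035 0.0122]
scene tin [ 0.573  -0.0196  0.0881]
scene big [ 0.4091 -0.0971  0.1181]
scene tray [ 0.4548 -0.3446  0.0031]
scene grip [0.5124 0.3591 0.0576]
scene table [ 0.6267 -0.7282  0.0012]
[0.23075032 0.55379518 0.22262364] [ 8.32051243e-01  5.54698769e-01 -5.21666865e-05  3.07613560e-05] [[ 3.84618545e-01  9.23075605e-01 -5.26841401e-05]
 [ 9.23075598e-01 -3.84618549e-01 -1.09063643e-04]
 [-1.20937285e-04 -6.68354453e-06 -9.99999993e-01]]
-3.1 True -2.7 False -2.3 True -1.9 True -1.5 True -1.1 True -0.7 True -0.3 True 0.1 True 0.5 True 0.9 True 1.3 True 1.7 True 2.1 True 2.5 True 2.9 True
```

View pics/a.png

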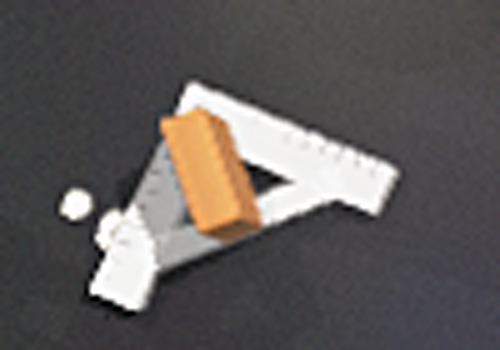

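```bash
python3 - <<'E'
from h import *
def show(n,c):
    for q in ["tin_center","square_grip","square_heel","tray","frame"]:
        print(n,q,[(np.round(d["xy"],1).tolist(),round(d["conf"],2)) for d in spot_in("wrist",q)])
t=current_clock()
move_ptp([.53,.34,.26],down(np.pi/2)); print(current_clock()-t, current_position())
c=cap("wrist","w1")
move_ptp([.60,.0,.28],down(np.pi/2)); print(current_clock()-t)
c=cap("wrist","w2")
E
```

```text
1.3833 [0.52925221 0.34065543 0.2598769 ]
2.7417
```

View pics/w1.png

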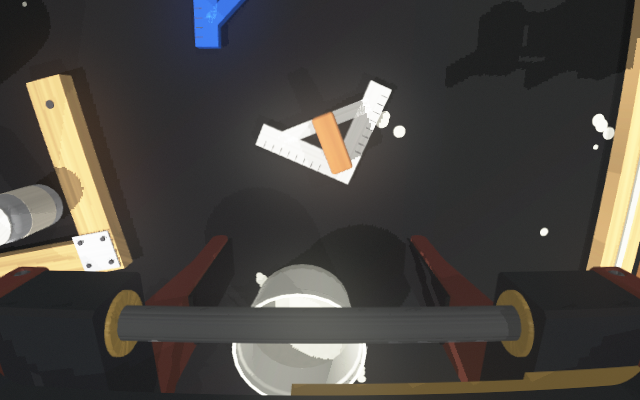

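View pics/w2.png

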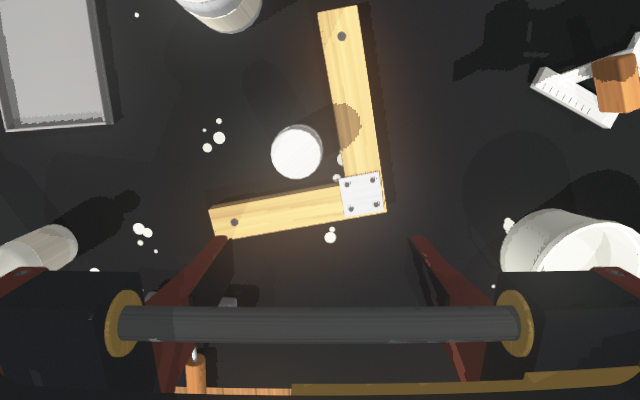

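w1 shows the square lying with its heel at about (349,184), its ends near (258,135) and (380,85), and the tub just beyond it. w2 shows the small tin at (297,152) in the corner; the steel plate is at (362,194), the inside corner near (340,185), and the tray is top-left. Now I'll measure these precisely.

```bash
cat > meas.py <<'E'
from h import *
def load(n): return dict(np.load(n+".npz"))
def frame_fit(c,roi,init=None):
    """roi: x0,x1,y0,y1 world. pts of rail tops -> template fit via optimise on signed distance"""
    X=cloud(c); hsv=cv2.cvtColor(c["image"],cv2.COLOR_BGR2HSV)
    m=(X[...,2]>.016)&(X[...,2]<.030)&(X[...,0]>roi[0])&(X[...,0]<roi[1])&(X[...,1]>roi[2])&(X[...,1]<roi[3])
    return X,m
E
python3 - <<'E'
from meas import *
from scipy.optimize import minimize
c=load("w2"); X=cloud(c)
Z=X[...,2]
print("table z med",np.nanmedian(Z[(abs(Z)<.01)]))
# tin
m=(Z>.07)&(Z<.1)&(X[...,0]>.5)&(X[...,0]<.62)&(abs(X[...,1]+.02)<.07)
p=X[m]; top=p[p[:,2]>np.percentile(p[:,2],60)-.003]
cc,r=cv2.minEnclosingCircle(top[:,:2].astype(np.float32)); print("tin",cc,r,np.median(top[:,2]),m.sum())
# rails
m=(Z>.016)&(Z<.03)&(X[...,0]>.35)&(X[...,0]<.7)&(X[...,1]>-.25)&(X[...,1]<.15)
hsv=cv2.cvtColor(c["image"],cv2.COLOR_BGR2HSV)
P=X[m][:,:2]; print(m.sum(),P.min(0),P.max(0),np.median(X[m][:,2]))
cv2.imwrite("pics/m.png",m.astype(np.uint8)*255)
m2=(Z>.008)&(Z<.016)
c1=load("w1");X1=cloud(c1);Z1=X1[...,2]
m1=(Z1>.006)&(Z1<.075)&(X1[...,0]>.38)&(X1[...,0]<.57)&(X1[...,1]>.2)&(X1[...,1]<.46)
cv2.imwrite("pics/m1.png",m1.astype(np.uint8)*255)
g=X1[m1&(Z1>.05)]; print("grip top",g.mean(0),np.median(g[:,2]),cv2.minAreaRect(g[:,:2].astype(np.float32)))
l=X1[m1&(Z1<.02)]; print("legs z",np.median(l[:,2]))
for n,Xc,cz in (("big",X,None),): 
    q=Xc[(Xc[...,2]>.105)&(Xc[...,2]<.13)&(Xc[...,0]<.5)&(abs(Xc[...,1]+.1)<.1)]
    print("big",cv2.minEnclosingCircle(q[:,:2].astype(np.float32)),np.median(q[:,2]))
ct=load("top0"); Xt=cloud(ct)
q=Xt[(Xt[...,2]>.08)&(Xt[...,0]>.5)&(Xt[...,0]<.8)&(Xt[...,1]>.15)&(Xt[...,1]<.5)]
print("tub",cv2.minEnclosingCircle(q[:,:2].astype(np.float32)),q[:,2].max())
q=Xt[(Xt[...,2]>.012)&(Xt[...,2]<.03)&(Xt[...,0]>.33)&(Xt[...,0]<.58)&(Xt[...,1]<-.22)&(Xt[...,1]>-.46)]
print("tray",cv2.minAreaRect(q[:,:2].astype(np.float32)))
q=Xt[(Xt[...,2]>.06)&(Xt[...,0]>.55)&(Xt[...,0]<.8)&(Xt[...,1]<-.25)&(Xt[...,1]>-.5)]
print("glue",np.median(q,axis=0))
E
```

```text
table z med -0.0013109460702215789
tin (0.5718418955802917, -0.02218027599155903) 0.026062726974487305 0.08347777619380244 2053
12907 [ 0.40769843 -0.13949294] [0.69009764 0.08822819] 0.020657063053634777
grip top [0.49050698 0.35532266 0.05432517] 0.05443190447723979 ((0.4912692606449127, 0.3555718660354614), (0.0633024126291275, 0.02404695935547352), 21.676837921142578)
legs z 0.010554644858089624
big ((0.43118035793304443, -0.10372850298881531), 0.01997760869562626) 0.10767972282630299
tub ((0.7170034646987915, 0.31693053245544434), 0.07690910995006561) 0.10495832661713092
tray ((0.4600478708744049, -0.3345591425895691), (0.16957275569438934, 0.14288920164108276), 2.551358222961426)
glue [ 0.69738097 -0.36036902  0.10336469]
```

```bash
python3 -c "
import cv2,numpy as np
a=cv2.imread('pics/m.png');b=cv2.imread('pics/m1.png');cv2.imwrite('pics/mm.png',cv2.resize(np.vstack([a,b]),(640,600)) if 0 else np.hstack([a[:260,160:420],b[40:300,200:460]]))"
```

```text
(no output)
```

View pics/mm.png

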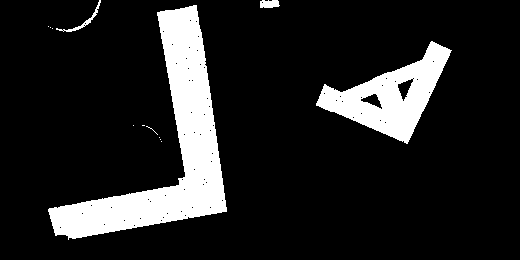

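```bash
python3 -c "
import cv2,numpy as np
a=cv2.imread('pics/w2.png');cv2.imwrite('pics/z.png',cv2.resize(a[110:230,270:400],None,fx=5,fy=5,interpolation=cv2.INTER_CUBIC))"
```

```text
(no output)
```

View pics/z.png

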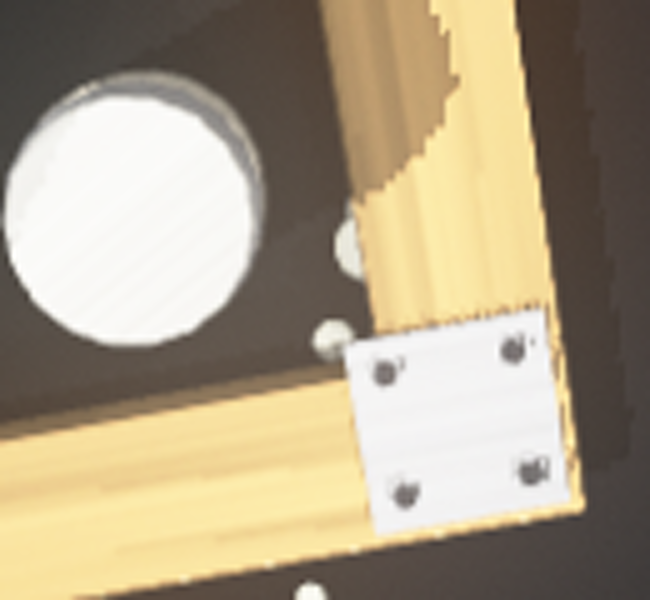

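```bash
cat >> meas.py <<'E'
from scipy.optimize import least_squares
def segdist(P,segs):
    d=[]
    for a,b in segs:
        a=np.array(a,float);b=np.array(b,float);ab=b-a
        t=np.clip(((P-a)@ab)/(ab@ab),0,1); d.append(np.linalg.norm(P-(a+t[:,None]*ab),axis=1))
    return np.min(d,axis=0)
FR=[(-.2,0),(0,0),(0,-.18),(.045,-.18),(.045,.045),(-.2,.045)]
SQ=[(-.12,0),(0,0),(0,-.12),(-.026,-.12),(-.026,-.026-.056),]  # refined below
FRs=[(FR[i],FR[(i+1)%6]) for i in range(6)]
SQs=[((0,0),(-.12,0)),((0,0),(0,-.12)),((-.12,0),(-.12,-.026)),((0,-.12),(-.026,-.12))]
def fit(c,mask,z,segs,x0,trim=.006):
    cs,_=cv2.findContours(mask.astype(np.uint8),cv2.RETR_EXTERNAL,cv2.CHAIN_APPROX_NONE)
    k=max(cs,key=cv2.contourArea).reshape(-1,2).astype(float)
    k=k[(k[:,0]>3)&(k[:,0]<636)&(k[:,1]>3)]
    P=onplane(c,k,z)[:,:2]; x=np.array(x0,float)
    def loc(x):
        cs,s=np.cos(x[2]),np.sin(x[2]); return (P-x[:2])@np.array([[cs,-s],[s,cs]])
    for tr in (.03,.015,trim,trim,.003):
        keep=segdist(loc(x),segs)<tr
        x=least_squares(lambda y:segdist(loc(y)[keep],segs),x,loss='soft_l1',f_scale=.001,x_scale=[.01,.01,.1]).x
    d=segdist(loc(x),segs); k2=d<.003
    return x,k2.sum(),len(P),np.sqrt((d[k2]**2).mean())
E
python3 - <<'E'
from meas import *
c=load("w2");X=cloud(c);Z=X[...,2]
m=(Z>.014)&(Z<.03)&(X[...,0]>.35)&(X[...,0]<.72)&(X[...,1]>-.25)&(X[...,1]<.15)
print(fit(c,m,.022,FRs,[.6,.02,.15]))
print(fit(c,m,.0207,FRs,[.6,.02,.15]))
c=load("w1");X=cloud(c);Z=X[...,2]
m=(Z>.006)&(Z<.075)&(X[...,0]>.38)&(X[...,0]<.57)&(X[...,1]>.2)&(X[...,1]<.46)
for z in(.012,.0105):
    x=fit(c,m,z,SQs,[.55,.34,-.4]);print(x)
    a=x[0][2];print("grip",x[0][:2]+np.array([[np.cos(a),-np.sin(a)],[np.sin(a),np.cos(a)]])@[-.04,-.04])
ct=load("top0");X=cloud(ct);Z=X[...,2]
m=(Z>.014)&(Z<.03)&(X[...,0]>.35)&(X[...,0]<.72)&(X[...,1]>-.25)&(X[...,1]<.12)
print("top frame",fit(ct,m,.022,FRs,[.6,.02,.15]))
m=(Z>.006)&(Z<.075)&(X[...,0]>.38)&(X[...,0]<.57)&(X[...,1]>.2)&(X[...,1]<.46)
print("top sq",fit(ct,m,.012,SQs,[.55,.34,-.4]))
m=(Z>.06)&(Z<.1)&(X[...,0]>.5)&(X[...,0]<.62)&(abs(X[...,1]+.02)<.07)
q=X[m&(Z>.078)];print("top tin",cv2.minEnclosingCircle(q[:,:2].astype(np.float32)))
E
```

```text
(array([0.61545647, 0.03611699, 0.18432582]), np.int64(718), 755, np.float64(0.000838826153332677))
(array([0.615894  , 0.03626386, 0.18370839]), np.int64(735), 755, np.float64(0.0007995954520637123))
(array([ 0.5328405 ,  0.35438885, -0.40072065]), np.int64(101), 343, np.float64(0.0006601336192164754))
grip [0.48040601 0.33316092]
(array([ 0.53311637,  0.3544362 , -0.40072365]), np.int64(101), 343, np.float64(0.0006625625519827935))
grip [0.48068182 0.33320843]
top frame (array([0.61504809, 0.03560722, 0.1837208 ]), np.int64(326), 333, np.float64(0.0013963641259040463))
top sq (array([ 0.53249782,  0.35244411, -0.41029447]), np.int64(44), 153, np.float64(0.0008290057727356454))
top tin ((0.5716114044189453, -0.023287136107683182), 0.026174357160925865)
```

```bash
cat >> meas.py <<'E'
def sqpts():
    # outer outline: two legs' outer edges, ends, and brace hypotenuse left out
    return SQs
E
python3 - <<'E'
from meas import *
for nm,pts in (("w1",[(349,184),(257,147),(391,92)]),("top0",[(178,212),(220,229),(158,254)])):
    c=load(nm); print(nm,onplane(c,pts,.012).round(4).tolist())
    X=cloud(c);Z=X[...,2]
    m=(Z>.006)&(Z<.075)&(X[...,0]>.38)&(X[...,0]<.57)&(X[...,1]>.2)&(X[...,1]<.46)
    H=onplane(c,pts,.012)[:,:2]
    for z in(.012,):
      e=H[0]-H[2]; a=np.arctan2(e[1],e[0]); print(a)
      x=fit(c,m,z,SQs,[*H[0],a]);print(x)
      a=x[0][2];print("grip",x[0][:2]+np.array([[np.cos(a),-np.sin(a)],[np.sin(a),np.cos(a)]])@[-.04,-.04])
E
```

```text
w1 [[0.5439, 0.3784, 0.012], [0.4992, 0.2689, 0.012], [0.4368, 0.424, 0.012]]
-0.4030729797062951
(array([ 0.54315532,  0.37638201, -0.41104171]), np.int64(228), 343, np.float64(0.0009169971112537443))
grip [0.49050454 0.35569638]
top0 [[0.5423, 0.3747, 0.012], [0.494, 0.2611, 0.012], [0.4311, 0.4215, 0.012]]
-0.39848283785256416
(array([ 0.54331611,  0.37466023, -0.42169253]), np.int64(97), 153, np.float64(0.0010022245414337658))
grip [0.490448   0.35453654]
```

```bash
python3 - <<'E'
from h import *
t0=current_clock(); q=down(np.pi/2)
x,y=.5717,-.0225
move_ptp([x,y,.15],q)
servo_line([x,y,.037],rate=.12)
move_gripper(0.0); print("gap",current_finger_gap(),current_force())
servo_line([x,y,.15],rate=.15); print("gap",current_finger_gap(),current_force())
move_ptp([.460,-.3346,.15],q)
c=cap("wrist","w3"); ct=cap("top","top3"); print(current_finger_gap(),current_clock(),current_position())
E
```

```text
gap 0.055278368612448066 [-0.10830043  0.47748905  2.99257693]
gap 0.05557916945539558 [ 0.45456584 -0.28128091 -2.55650747]
0.05549799572854766 8.55 [ 0.4606712  -0.33334172  0.14989944]
```

View pics/top3.png

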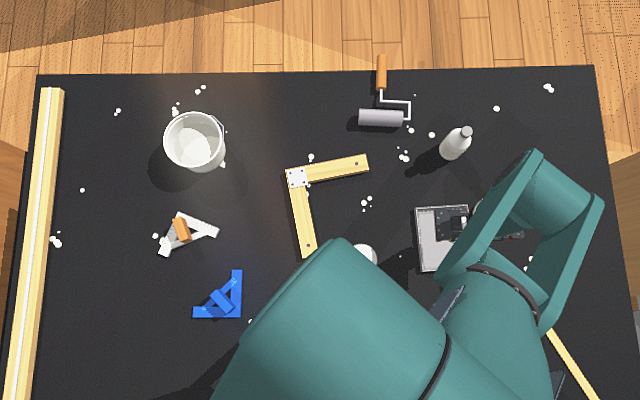

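View pics/w3.png

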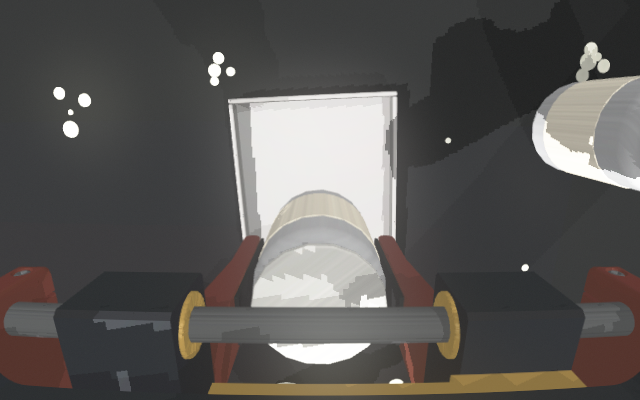

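The tin is held upright (gap 55 mm) and the wrist picture puts it above the tray, which spans about columns 230–398, rows 95–240+. I'll place it, then check.

```bash
python3 - <<'E'
from h import *
q=down(np.pi/2); x,y=.460,-.3346
print(servo_line([x,y,.06],rate=.15))
print(servo_line([x,y,.0385],rate=.03,contact_N=4),current_position(),current_force())
move_gripper(.088); sleep(.2)
servo_line([x,y,.16],rate=.2)
move_ptp([.49,.0,.26],q)
c=cap("wrist","w4"); ct=cap("top","top4"); 
X=cloud(ct);Z=X[...,2]
m=(Z>.07)&(Z<.11)&(abs(X[...,0]-.46)<.08)&(abs(X[...,1]+.335)<.07)
p=X[m];print(m.sum(),np.median(p[:,2]),cv2.minEnclosingCircle(p[p[:,2]>.082][:,:2].astype(np.float32)))
m=(Z>.012)&(Z<.03)&(X[...,0]>.33)&(X[...,0]<.58)&(X[...,1]<-.22)&(X[...,1]>-.46)
print(cv2.minAreaRect(X[m][:,:2].astype(np.float32)))
print(current_clock(),current_position())
E
```

```text
False
True [ 0.45983375 -0.33449252  0.04096304] [ 0.13920708 -0.68302314  1.83772192]
421 0.08802387913796515 ((0.45941442251205444, -0.3342076241970062), 0.0272255539894104)
((0.4600629210472107, -0.3346657156944275), (0.1696140617132187, 0.14357174932956696), 2.49772047996521)
12.9583 [ 0.4900751  -0.00107122  0.25942975]
```

View pics/top4.png

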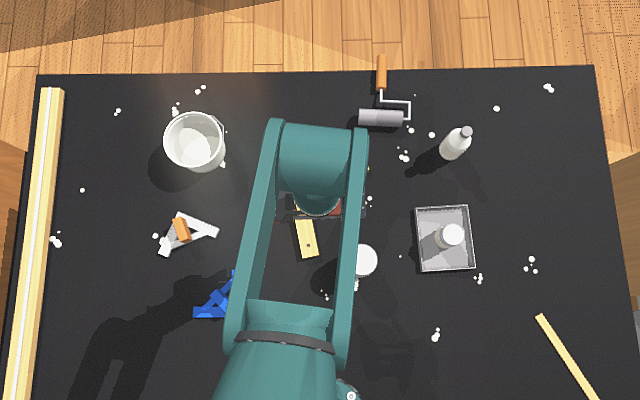

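View pics/w4.png

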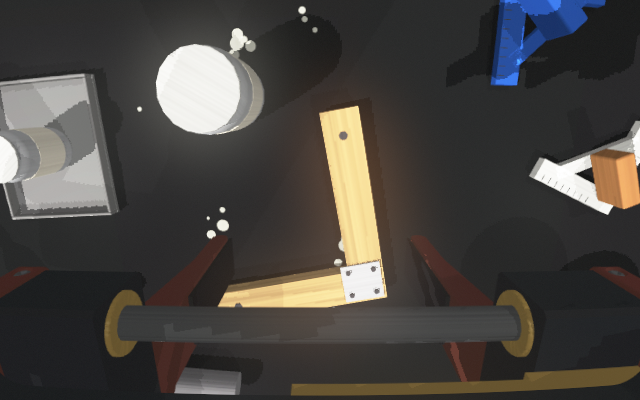

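The tin stands at the tray centre: top at z = 88 mm, within 1 mm of centre. Next is the square.

```bash
python3 - <<'E'
from h import *
g=np.array([.4905,.3557]); F=np.array([.6154,.0361]); fy=.184
for b in (1.945,-1.196):
    for p,y in ((g,b),(np.array([.575,-.02]),b+.595)):
        s=inverse_kinematics([*p,.03],down(y)); print(b,None if s is None else np.round(s,2))
E
```

```text
1.945 [ 0.51  0.59  1.67 -0.    0.88 -1.43]
1.945 [-0.15  0.56  1.74 -0.    0.84 -2.69]
-1.196 [ 0.51  0.59  1.67 -0.    0.88  1.71]
-1.196 [-0.15  0.56  1.74 -0.    0.84  0.45]
```

```bash
python3 - <<'E'
from h import *
g=np.array([.4908,.3557]); y0=-.411-np.pi/4; q=down(y0)
move_ptp([*g,.14],q)
c=cap("wrist","w5")
servo_line([*g,.05],rate=.15)
print(servo_line([*g,.019],rate=.06,contact_N=5),current_position())
move_gripper(0.0); print("gap",current_finger_gap(),current_force(),current_position())
servo_line([*g,.15],rate=.15); print("gap",current_finger_gap(),current_force())
F=np.array([.6154,.0361]); a=.184; R=np.array([[np.cos(a),-np.sin(a)],[np.sin(a),np.cos(a)]])
p=F+R@[-.054,-.054]; q1=down(a-np.pi/4)
move_ptp([*p,.15],q1)
c=cap("wrist","w6"); cap("top","top6"); cap("scene","s6"); print(current_clock(),current_position(),current_finger_gap(),current_force())
E
```

```text
False [0.49069807 0.35564666 0.01873393]
gap 0.02365631114953393 [-0.47924631 -1.02367502  0.49243724] [0.49080784 0.35561284 0.0189833 ]
gap 0.02363418826690776 [-0.071171    0.29223683 -3.6593415 ]
20.925 [ 0.57223812 -0.02578847  0.14991995] 0.02353968800055214 [ 0.04460283  0.71809752 -4.05206376]
```

View pics/w6.png

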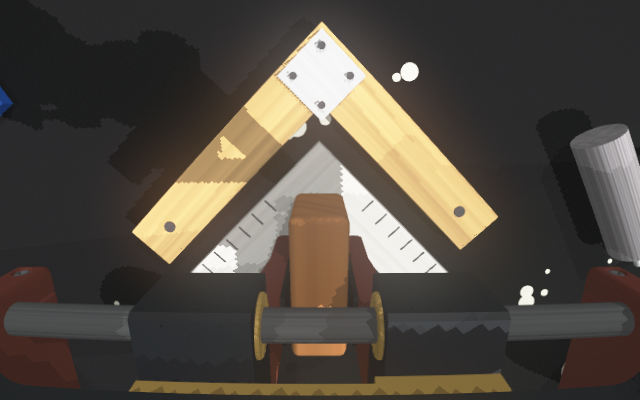

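View pics/s6.png

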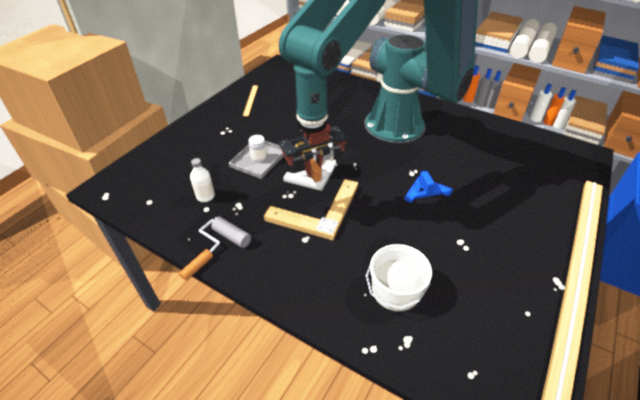

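The wrist picture shows the square held parallel to the rails, heel at (321,142) short of the inside corner near (325,118). I'll check its held height, tilt and offset from depth before lowering.

```bash
python3 - <<'E'
from meas import *
c=load("w6");X=cloud(c);Z=X[...,2]
u=np.arange(640)[None,:];v=np.arange(400)[:,None]
m=(Z>.12)&(Z<.165)&(v<272)&(v>135)&(u>170)&(u<470)
m[:,262:372]&=(Z[:,262:372]<.152)
p=X[m&(Z<.156)]; print(m.sum(),np.median(p[:,2]))
A=np.c_[p[:,:2]-p[:,:2].mean(0),np.ones(len(p))]
s=np.ones(len(p),bool)
for _ in range(5):
    k=np.linalg.lstsq(A[s],p[s,2],rcond=None)[0]; r=p[:,2]-A@k; s=abs(r)<.003
print("slope",k,s.sum())
zt=k[2]
mm=np.zeros(Z.shape,bool); mm[m&(Z<.156)]=s
cv2.imwrite("pics/m6.png",mm.astype(np.uint8)*255)
SEG=[((0,0),(-.1,0)),((0,0),(0,-.1))]
H=onplane(c,[(321,142)],zt)[0]; print("heel",H)
x=fit(c,mm,zt,SEG,[H[0],H[1],.184]); print(x)
F=np.array([.6154,.0361]); a=.184; R=np.array([[np.cos(a),-np.sin(a)],[np.sin(a),np.cos(a)]])
print("heel in frame",R.T@(x[0][:2]-F),"dyaw",x[0][2]-a)
# frame refit in this view
m=(Z>.014)&(Z<.03)&(X[...,0]>.35)&(X[...,0]<.72)&(X[...,1]>-.25)&(X[...,1]<.15)
FS=[((0.045,.045),(-.2,.045)),((.045,.045),(.045,-.18)),((-.2,0),(-.2,.045)),((0,-.18),(.045,-.18))]
print("frame",fit(c,m,.022,FS,[*F,a]))
E
```

```text
11364 0.14114425075087336
slope [-1.39201042e-04  9.05838976e-04  1.41151211e-01] 10730
heel [0.60511577 0.02101233 0.14115121]
(array([0.603993  , 0.02169108, 0.18543418]), np.int64(290), 627, np.float64(0.00043743972427504827))
heel in frame [-0.01385075 -0.01207863] dyaw 0.0014341768485512107
frame (array([0.6165269 , 0.03611434, 0.18439561]), np.int64(493), 799, np.float64(0.0009827969215696801))
```

View pics/m6.png

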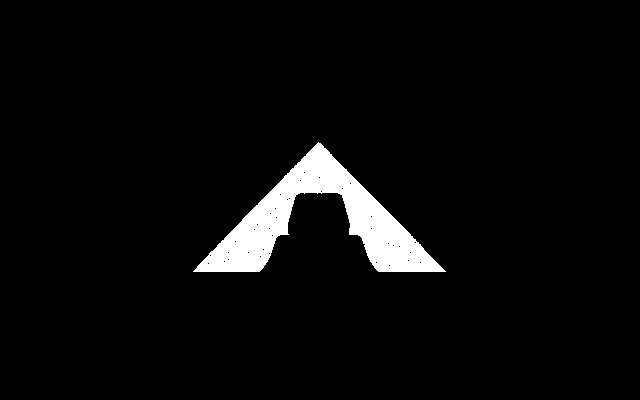

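```bash
python3 - <<'E'
from h import *
a=.184; R=np.array([[np.cos(a),-np.sin(a)],[np.sin(a),np.cos(a)]]); F=np.array([.6154,.0361])
def ff(): return np.round(np.r_[R.T@current_force()[:2],current_force()[2]],2)
def pf(): return np.round(np.r_[R.T@(current_position()[:2]-F),current_position()[2]],4)
p=F+R@[-.054,-.054]
servo_line([*p,.04],rate=.15); print(ff(),pf())
print(servo_line([*p,.0175],rate=.03,contact_N=4),ff(),pf())
z=min(current_position()[2],.0195)
# diagonal approach
e=F+R@[-.036,-.036]
print(servo_line([*e,z],rate=.02,contact_N=6),ff(),pf()); sleep(.2); print(ff(),pf(),current_torque().round(2),current_finger_gap(),current_clock())
cap("wrist","w7")
E
```

```text
[ 0.56  0.62 -3.15] [-0.0532 -0.0542  0.0406]
True [-0.29  0.13  4.4 ] [-0.0544 -0.0539  0.0189]
True [-1.33 -0.04  4.45] [-0.0542 -0.0537  0.0189]
[ 0.46 -0.63  5.57] [-0.0542 -0.0537  0.0189] [ 0.02 -0.15 -0.08] 0.023791260591303633 23.0083
```

View pics/w7.png

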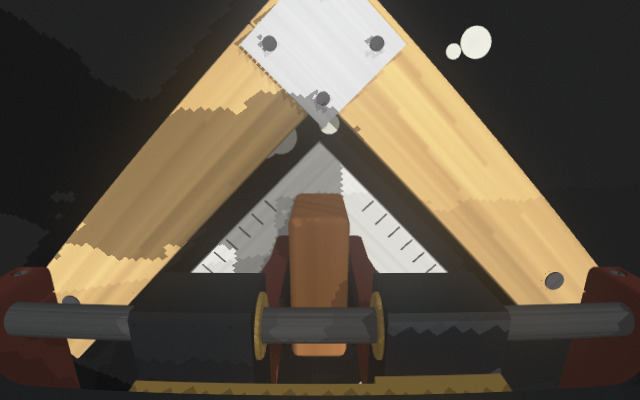

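The square is on the table, short of the rails; table friction tripped the stop at once. I'll relieve the downward load and push on with a higher threshold.

```bash
cat > push.py <<'E'
from h import *
a=.184; R=np.array([[np.cos(a),-np.sin(a)],[np.sin(a),np.cos(a)]]); F=np.array([.6154,.0361])
def ff(): 
    f=current_force(); return np.round(np.r_[R.T@f[:2],f[2]],2)
def pf():
    f=current_position(); return np.round(np.r_[R.T@(f[:2]-F),f[2]],4)
def W(xy,z): return [*(F+R@np.asarray(xy)),z]
E
python3 - <<'E'
from push import *
servo_line(W([-.054,-.054],.0195),rate=.03); print(ff(),pf())
servo_line(W([-.045,-.045],.0195),rate=.03); print(ff(),pf())
print(servo_line(W([-.036,-.036],.0195),rate=.02,contact_N=8),ff(),pf()); sleep(.2); print(ff(),pf(),current_torque().round(2),current_clock())
E
```

```text
[-0.68  0.55 -1.16] [-0.0545 -0.0538  0.019 ]
[ 0.27 -0.5  -3.56] [-0.045  -0.0448  0.0194]
True [ 0.15 -3.15 -0.33] [-0.0403 -0.0406  0.019 ]
[ 0.74 -1.61  2.04] [-0.0404 -0.0406  0.019 ] [-0.22 -0.41 -0.05] 24.525
```

```bash
python3 - <<'E'
from push import *
p=pf()[:2].astype(float)
for k in range(10):
    f=ff()
    d=np.array([.0007 if f[0]>-7 else 0,.0007 if f[1]>-7 else 0])
    if not d.any(): break
    p=p+d; servo_line(W(p,.0195),rate=.02); sleep(.15); print(p.round(4),ff(),pf(),current_torque().round(2))
cap("wrist","w8");print(current_clock())
E
```

```text
[-0.0397 -0.0399] [-0.49 -4.7  -1.17] [-0.04   -0.0405  0.0193] [-0.91 -0.06 -0.05]
[-0.039  -0.0392] [-2.63 -8.37 -0.52] [-0.0398 -0.0405  0.0193] [-1.51  0.16 -0.04]
[-0.0383 -0.0392] [-3.78 -8.3   0.76] [-0.0398 -0.0405  0.0193] [-1.59  0.34 -0.06]
[-0.0376 -0.0392] [-5.11 -9.48  2.79] [-0.0398 -0.0405  0.0193] [-1.71  0.54 -0.02]
[-0.0369 -0.0392] [-6.93 -8.67  3.83] [-0.0397 -0.0405  0.0193] [-1.82  0.78 -0.07]
[-0.0362 -0.0392] [ -8.44 -10.19   5.28] [-0.0395 -0.0405  0.0194] [-1.89  1.   -0.01]
26.9917
```

View pics/w8.png

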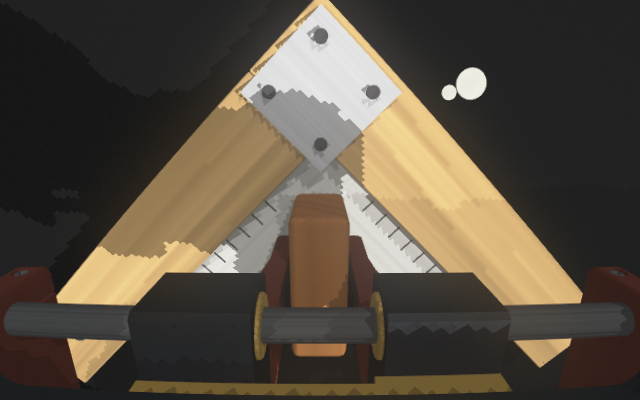

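```bash
python3 - <<'E'
from push import *
p=np.array([-.0362,-.0392])
for d,z in (((0,0),.0205),((.001,.0),.0213),((.001,0.0005),.0213),((.001,.0005),.0215)):
    p=p+np.array(d); servo_line(W(p,z),rate=.02); sleep(.2); print(p.round(4),z,ff(),pf(),current_torque().round(2),current_finger_gap())
cap("wrist","w9");cap("top","top9");cap("scene","s9");print(current_clock())
im=cv2.imread("pics/w9.png"); cv2.imwrite("pics/z9.png",cv2.resize(im[130:275,180:470],None,fx=2.7,fy=2.7,interpolation=cv2.INTER_CUBIC))
E
```

```text
[-0.0362 -0.0392] 0.0205 [-3.95 -8.91 -1.38] [-0.0385 -0.0405  0.0198] [-1.82  0.54 -0.12] 0.023873485215820986
[-0.0352 -0.0392] 0.0213 [ -4.84 -10.16  -4.64] [-0.0385 -0.0404  0.0201] [-2.1   0.67 -0.17] 0.024063641443177283
[-0.0342 -0.0387] 0.0213 [ -7.99 -12.4   -2.93] [-0.0384 -0.0404  0.0201] [-2.68  0.86 -0.15] 0.023510495278291417
[-0.0332 -0.0382] 0.0215 [ -9.62 -14.5   -2.84] [-0.0384 -0.0404  0.0201] [-3.18  1.13 -0.14] 0.024333880734673616
28.9417
```

View pics/z9.png

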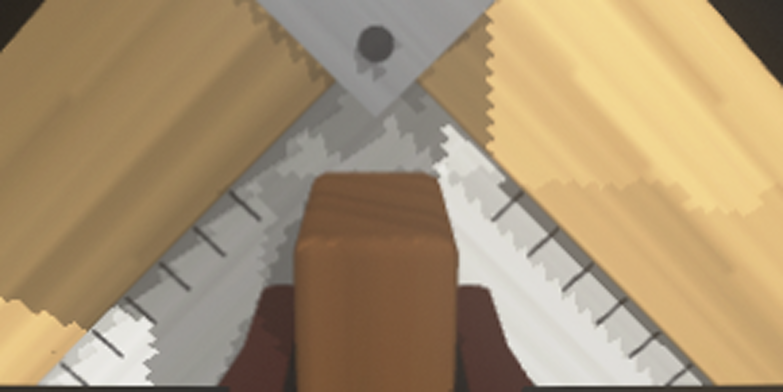

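```bash
python3 - <<'E'
from meas import *
for n,roi in (("w8",1),("w9",1)):
    c=load(n);X=cloud(c);Z=X[...,2]
    u=np.arange(640)[None,:];v=np.arange(400)[:,None]
    m=(Z>.0)&(Z<.0165)&(v<268)&(v>150)&(u>190)&(u<450)
    p=X[m]; s=abs(p[:,2]-.0115)<.004; p=p[s]
    A=np.c_[p[:,:2]-p[:,:2].mean(0),np.ones(len(p))]
    print(n,"leg-top slope,z",np.linalg.lstsq(A,p[:,2],rcond=None)[0],len(p))
    cv2.imwrite(f"pics/m_{n}.png",m.astype(np.uint8)*255)
    m=(Z>.016)&(Z<.03)&(X[...,0]>.35)&(X[...,0]<.72)&(X[...,1]>-.25)&(X[...,1]<.15)
E
```

```text
w8 leg-top slope,z [-0.01046424 -0.00328012  0.01078934] 9499
w9 leg-top slope,z [-0.0150495  -0.00807214  0.01143761] 9095
```

Unloading freed a friction hold: x moved another 1.1 mm and is now firmly stopped by rail A. The edges look flush in the picture, but the square has a slight tilt (~17 mrad), so I'll let it back down while pushing.

```bash
python3 - <<'E'
from push import *
p=np.array([-.0332,-.0382])
for z in (.0205,.0195,.0188):
    servo_line(W(p,z),rate=.02); sleep(.2); print(z,ff(),pf(),current_torque().round(2))
    c=cap("wrist","w10");X=cloud(c);Z=X[...,2]
    u=np.arange(640)[None,:];v=np.arange(400)[:,None]
    m=(abs(Z-.0115)<.004)&(v<268)&(v>170)&(u>190)&(u<450); P=X[m]
    A=np.c_[P[:,:2]-P[:,:2].mean(0),np.ones(len(P))]; print(np.linalg.lstsq(A,P[:,2],rcond=None)[0])
    if ff()[2]>8: break
print(current_orientation(),down(a-np.pi/4),current_clock())
im=cv2.imread("pics/w10.png"); cv2.imwrite("pics/z10.png",cv2.resize(im[130:275,180:470],None,fx=2.7,fy=2.7,interpolation=cv2.INTER_CUBIC))
E
```

```text
0.0205 [-10.66 -14.65   2.27] [-0.0384 -0.0404  0.0196] [-3.    1.52 -0.13]
[-0.0149844  -0.00694     0.01100382]
0.0195 [-13.84 -14.59  10.21] [-0.0384 -0.0404  0.0194] [-2.63  1.73 -0.09]
[-0.01336906 -0.00505819  0.01087192]
[ 0.95545992 -0.29501235 -0.00632471  0.00490402] [ 0.95512966 -0.29618799  0.         -0.        ] 29.9417
```

View pics/z10.png

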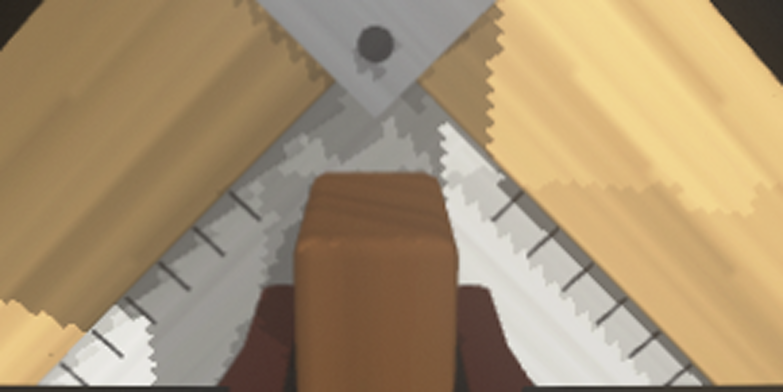

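The flatness error equals the tool's own tilt under load (16 mrad), so I'll compensate it in the commanded orientation.

```bash
python3 - <<'E'
from push import *
p=np.array([-.0332,-.0382]); qc=Rn.from_quat(down(a-np.pi/4))
e=(Rn.from_quat(current_orientation())*qc.inv()).as_rotvec(); print("err",e)
def slope():
    c=cap("wrist","w11");X=cloud(c);Z=X[...,2]
    u=np.arange(640)[None,:];v=np.arange(400)[:,None]
    m=(abs(Z-.0115)<.004)&(v<268)&(v>170)&(u>190)&(u<450); P=X[m]
    A=np.c_[P[:,:2]-P[:,:2].mean(0),np.ones(len(P))]; return np.linalg.lstsq(A,P[:,2],rcond=None)[0].round(4)
e[2]=0
for k in (.5,1.0):
    servo_line(W(p,.0195),(Rn.from_rotvec(-k*e)*qc).as_quat(),rate=.02); sleep(.3)
    print(k,ff(),pf(),current_torque().round(2),(Rn.from_quat(current_orientation())*qc.inv()).as_rotvec().round(4),slope())
print(current_clock(),current_finger_gap())
E
```

```text
err [-0.00562141  0.01498702  0.00244144]
0.5 [-13.55 -15.17   6.86] [-0.0385 -0.0403  0.019 ] [-3.    1.47 -0.  ] [-0.0013  0.0012  0.0019] [-0.0001 -0.0018  0.0106]
1.0 [-11.1  -14.54   6.77] [-0.0382 -0.0401  0.019 ] [-2.63  1.97 -0.02] [ 0.002  -0.0064  0.0017] [ 0.0019 -0.0022  0.0105]
31.1417 0.02390651296043341
```

```bash
python3 - <<'E'
from meas import *
c=load("w11");X=cloud(c);Z=X[...,2]
v,u=np.mgrid[0:400,0:640]
roi=(v<266)&(v>150)&(u>185)&(u<455)
m=(abs(Z-.0108)<.0035)&roi
cv2.imwrite("pics/m11.png",m.astype(np.uint8)*255)
F=np.array([.6154,.0361]);a=.184; R=np.array([[np.cos(a),-np.sin(a)],[np.sin(a),np.cos(a)]])
# outer edges of visible leg tops, row by row
L=[];Rr=[];RL=[];RRr=[]
for r in range(200,264,3):
    w=np.flatnonzero(m[r]); 
    if len(w)<5: continue
    L.append((w[0],r));Rr.append((w[-1],r))
for n,P in(("left",L),("right",Rr)):
    q=(onplane(c,P,.0108)[:,:2]-F)@R; print(n,(q[::4]*1000).round(1).tolist())
c=cap("top","top11");cap("scene","s11")
X=cloud(c);Z=X[...,2]
p=X[(Z>.082)&(Z<.11)&(abs(X[...,0]-.46)<.08)&(abs(X[...,1]+.335)<.07)]
print("tin",cv2.minEnclosingCircle(p[:,:2].astype(np.float32)),np.median(p[:,2]))
a0=cv2.imread("pics/top0.png");d=cv2.absdiff(a0,c["image"]).max(2)
for n,(x0,y0,x1,y1) in {"tub":(160,105,230,175),"roller":(350,50,415,130),"glue":(437,122,475,162)}.items(): print(n,d[y0:y1,x0:x1].mean().round(2))
E
```

```text
left [[-37.7, -0.3], [-46.7, -0.3], [-55.5, -0.6], [-64.9, -0.5], [-74.5, -0.5], [-84.4, -0.4]]
right [[0.7, -38.7], [0.8, -47.7], [0.8, -57.0], [0.9, -66.4], [1.0, -76.1], [0.7, -85.7]]
tin ((0.4603917896747589, -0.3342132568359375), 0.027450859546661377) 0.08822753643641407
tub 15.21
roller 13.25
glue 13.5
```

View pics/w11.png

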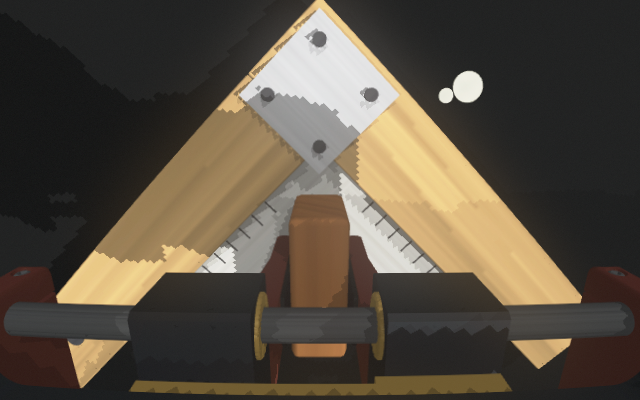

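View pics/top11.png

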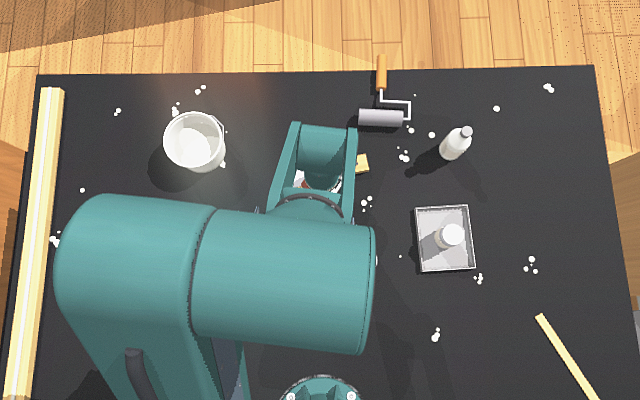

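Both outer edges lie within 1 mm of the rail faces and parallel to them. The bystanders appear at the same pixels as before, and the tin is at the tray centre. Handing in.

```bash
python3 - <<'E'
from push import *
sleep(.4); print(ff(),pf(),current_finger_gap(),abs(current_qvel()).max(),current_clock()); print(close_job())
E
```

```text
[-11.54 -14.97   6.88] [-0.0382 -0.0401  0.019 ] 0.024113287793364066 0.0021411057909829804 31.6417
the job is handed in; nothing more can be done
None
```

I stood the small tin upright in the tray, then gripped the square by its wooden grip and pressed it into the corner. I handed the job in at 31.6 s, still gripping and pushing; the interface reports no verdict.

**Last checks**
- **Tin:** it stands within about 1 mm of the tray centre, with its top at 88 mm.
- **Square position:** the visible stretches of both outer edges lie within about 1 mm of the rail faces and parallel to them. The legs are level to about 3 mrad.
- **Forces:** the push measures about 11.5 N towards rail A and 15 N towards rail B. These are wrist readings that include friction with the table; I could not read the rail contact forces directly. The fingers are closed on the grip at 24 mm.
- **Bystanders:** the tub, roller and glue bottle look unmoved in the last top picture. A pixel difference against the first picture was not conclusive (mean about 13–15, possibly from changed light and shadow), so I judged this by eye.

**Problems put right on the way**
- **Friction hold:** friction first held the square about 1 mm short of rail A, and easing the downward load freed it.
- **Tilt:** pushing had tilted the tool and square by about 16 mrad, which I corrected through the commanded orientation.

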